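Clamp the strip with the guarded knob

ROBOT

A 7-joint arm with a two-finger parallel gripper is mounted at the origin on a cart in front of the work surface, level with it; the furniture and walls round the work are solid. World frame = base frame: x ahead of the robot, y to its left, z up, the work surface at z = 0. Lengths are in m, angles in rad, forces in N, time in s.
With the tool pointing down it reaches from about 0.4 to 0.925 m from the base axis. Payload 5.6 kg.
Tool frame: the origin (TCP) lies at the very end of the fingers, on their centre line; the grasp point (between the pads) lies 19 mm behind it; z points along the fingers, y is the line along which they close (so a half turn about z gives the same grasp; the last joint's range is limited). The gripper opens to 85 mm and grips with 20 to 120 N. Pads are 22 mm wide; open, the fingers measure 114 mm over their backs; the gripper's body (76 mm by 85 mm) begins 54 mm behind the grasp point. The pads swing forward as they close: fully open they stand 13 mm farther back than shut.
Start: joints at [1.249, 0.468, -0.012, 1.603, 0.006, 1.071, -0.056], TCP at [0.179, -0.625, 0.2] pointing down, gripper open.
Joint ranges: [-2.53, 2.53], [-0.31, 2.02], [-1.57, 1.55], [0.28, 2.44], [-1.29, 4.43], [0.15, 1.84], [-2.92, 2.92]. Speed limits (rad/s): [2.57, 2.57, 3.14, 3.14, 3.14, 3.14, 3.14].

INTERFACE

Orientations are given as a 3x3 rotation matrix whose columns are the frame's x, y, z axes.
In Python, from plant import get_state, imaging, robot, models gives the robot as it stands.
- The arm moves only by the shell command python3 -m pendant 'ROWS' [OPENING] [FORCE]. ROWS is JSON, a list of rows, each a list of 6 numbers: the shift along the tool's x, y, z in mm, then the turn, a rotation vector about the tool's x, y, z in rad. A call has 1 to 10 rows; each row shifts and turns the commanded pose from where the row before left it, along the tool's axes as they then stand; what a row does not reach is not made up. A row lasts 1/10 s, in which the tool goes at most 50 mm and 8.59 degrees, less where a joint would pass 70% of its speed; a pose out of reach is approached as far as the arm can. A call with a gripper value outside its range is refused whole. OPENING is the opening, from -1 (shut) to 1 (fully open), so that 0 is half open, set as the call begins (- or left out, the last holds). The fingers move at their own pace and stop on an object; FORCE is the grip in N (left out, the last holds). Time passes only in rows, so rows that do not move let the fingers close. It gives the time, the measured TCP pose, the force, the opening and the grip force at its end, in the units of the state.
- get_state(): the state, without advancing time (a new reading comes with each control period).
- imaging.grab_frame(name): name is "scene" or "top"; returns a dict with "color" (400x640x3 uint8, red, green, blue), "range_z" (400x640 float32, m along the optical axis (not along the pixel's ray), 0 where there is no reading), "K" (3x3 intrinsics, pixels), "dist_coeffs" ([k1, k2, p1, p2, k3] as OpenCV has them; the pictures are not rectified), "T" (4x4, takes a point from camera to world coordinates). Camera axes: x right, y up, looking along -z (the intrinsics and any distortion apply to the point x, -y, -z); pixel columns grow to the right and rows downward; lengths in m; the calibration is good to about 2 mm. A picture is of the moment at which its call begins.
- robot.close_job(): hands the job in; it is judged then, once.
Trained networks look in a picture, given as the dict that the camera call returned (one of the last four; its "shot" number tells which), for a name from the list of things; names that differ only in an ending like _2 or _b are one class to them, and where a whole thing is asked for, a point or a joint stands for the part that bears it (a point fixed in the world has none). Each returns a list of dicts, best first, with "p" (0 to 1); they miss things now and then, are a little off and sometimes report something else, mostly with a low value. They report only what shows in the picture. A call takes as long as a camera call. They do not tell look-alikes from the thing itself.
- models.cut_out(query, picture): "mask" (400x640 bool, what is visible of it).
- models.mark_of(query, picture): "location" ([x, y, z] in m, in world coordinates, good to about 4 mm: a listed point, or the origin of a listed thing).
The state is a dict: "clock": time; "joint_positions": joint angles; "qd": joint speeds; "joint_torque": joint torques, N m; "position": TCP position; "ee_rot": TCP orientation; "contact_force": force on the tool from outside, world axes, zero at the start; "torque": the same for the moment, N m; "width": finger opening in m; "finger_force": force on a finger pad.
Only numpy, scipy, OpenCV 4.12 (cv2) and the standard library are available. Lean on these libraries where they do the work, as an engineer would, in place of code of your own. Each camera call takes 0.05 s, during which the arm holds its last target. There are 200 camera calls.

TASK

Lay the light wooden strip flat on the table between the clamp's jaw pad and the stop block, along the block's face, with its right-hand end between pad and block, about level with the right side of the block, and the rest sticking out to the left, and let go. Then reach down into the blue guard collar and turn the sunken knob clockwise until the sprung pad holds the strip firmly against the block, with about 14 N: less than 8 N is loose, more than 20 N is too tight, and 30 N would bruise the wood. Do not lean on the guard, and leave the glue bottle standing.

Things in the scene. Friction and masses are not known exactly. Their poses are not given: they have to be found in the camera images.
- guard: Fixed blue clamp housing: base 108 x 108 mm, 20 mm high, two screw ears; on it an upright round guard collar. Origin: on the knob's axis at table height. z up; x points from the housing to the stop block, the way the jaw pushes; y is to the left seen along x. Must not be pushed with more than 20 N.
- collar_rim (a point): Centre of the guard collar's open rim, on the knob's axis, 68 mm above the table; axes as the guard's. Collar: 106 mm outer, 94 mm inner diameter; inner floor 22 mm above the table. The knob's top lies 12 mm below the rim.
- knob_center (a point): On the axis of the black round knob in the collar, 44 mm above the table: the height to grip. Knob: 38 mm diameter, from 24 to 56 mm above the table; 28 mm all round between knob and collar, so enter with the fingers only part open. Round: any yaw will do. Turning clockwise (seen from above) closes the jaw, 10 mm per rad; it stays where it is left, so let go and grip anew.
- screw_unit: Screw of the clamp, in the housing; origin and axes as the guard's. Its drag, 0.25 N m, opposes the last motion (also a small spring-back) and holds the clamping when let go. The first 0.9 rad always run free. Once the strip meets the block, the pad's spring (3 N per mm, 30 N per rad, fully in at 30 N) turns against you with 0.01 N m per N on top. Firm comes 1.3 to 3.0 rad from the start.
- jaw_side (a point): Point on the +x side of the housing's base, 54 mm from the knob's axis, 10 mm above the table; axes as the guard's. From here the jaw's rubber-faced pad stands out: 36 mm wide, 3 to 18 mm above the table. Its front face starts 24 to 34 mm beyond this point (not measured, differs from start to start).
- strip_center (a point): Centre of the loose light-coloured wooden strip: 44 mm wide (x), 160 mm long (y), 19 mm high, about 85 g, flat on the table. In the clamp its centre should be about 57 mm to the left (guard +y) of the line from knob to block, its long axis along guard y, either way round; fingers across its middle then clear pad and block.
- strip: The same strip; origin at the centre of its underside, axes as the point's.
- stop_block: Fixed brown hardwood stop block, 45 mm wide, 70 mm deep, 38 mm high, with a black knob on top to 60 mm. Origin: centre of its underside. Its own y axis lies along the line from knob to block; the face that meets the strip is 35 mm from its origin, towards the housing. Its distance from the guard differs by a few mm from start to start.
- glue_bottle: White glue bottle, 62 mm in diameter and 186 mm high, standing to the right of the clamp; leave it standing. Origin: centre of its underside.
Not all that is in view belongs to the job. Leave any yellow look-alike of the strip alone.

How it is judged:
By the outcome, as a careful person would: the job done as asked, in the order asked, and still so for the second after the job is handed in, with the robot touching nothing.
It also fails if it takes over 70 s, if anything falls off the work surface, if the arm or the gripper's body presses on something with over 40 N, if the wrist force passes 120 N, or if a joint passes its speed limit or range.

## Working session

There is one attempt and no reset: what is moved stays moved. The work goes in short steps, Python scripts to look and compute and a shell command to move; the robot and the scene stay as the last step left them, time stands still between calls to the robot, and variables do not carry over. Pictures are saved under pics/ and viewed, at most 10 in all, crops included, and the job is handed in when it is done.

```bash
mkdir -p pics; ls
cat > h.py <<'E'
import numpy as np, cv2
from plant import get_state, imaging, robot, models
def grab(n,save=None):
    f=imaging.grab_frame(n)
    if save: cv2.imwrite('pics/'+save+'.png',cv2.cvtColor(f['color'],cv2.COLOR_RGB2BGR))
    return f
def world(f,uv,z=None):
    """pixels -> world; z None: measured range, else intersect plane z"""
    uv=np.atleast_2d(np.asarray(uv,float))
    p=cv2.undistortPoints(uv[:,None],f['K'],np.array(f['dist_coeffs'],float))[:,0]
    d=np.c_[p[:,0],-p[:,1],-np.ones(len(p))]
    T=np.array(f['T'])
    if z is None:
        r=f['range_z'][uv[:,1].astype(int),uv[:,0].astype(int)]
        return (d*r[:,None])@T[:3,:3].T+T[:3,3]
    w=d@T[:3,:3].T
    return T[:3,3]+w*((z-T[2,3])/w[:,2])[:,None]
E
python3 - <<'E'
from h import *
np.set_printoptions(precision=4,suppress=True)
s=get_state();print(s['position'],s['ee_rot'],s['width'],s['clock'])
for c in ['top','scene']:
    f=grab(c,c+'0')
    for q in ['guard','collar_rim','knob_center','jaw_side','strip_center','stop_block','glue_bottle']:
        print(c,q,[(round(r['p'],2),np.round(r['location'],4)) for r in models.mark_of(q,f)])
E
```

```text
pics
[ 0.1786 -0.6243  0.1987] [[ 0.9614  0.2751 -0.0006]
 [ 0.2751 -0.9614  0.0017]
 [-0.0001 -0.0018 -1.    ]] 0.08542687828082904 0.0
top guard [(0.77, array([ 0.441 , -0.1151,  0.0032]))]
top collar_rim [(0.68, array([ 0.4397, -0.1196,  0.0678]))]
top knob_center [(0.61, array([ 0.4434, -0.1161,  0.044 ]))]
top jaw_side [(0.75, array([ 0.4994, -0.1198,  0.0116]))]
top strip_center [(0.9, array([0.3116, 0.2669, 0.0077])), (0.6, array([0.4991, 0.2897, 0.0083]))]
top stop_block [(0.77, array([ 0.6242, -0.1295,  0.0007]))]
top glue_bottle [(0.7, array([ 0.5456, -0.3094, -0.004 ])), (0.34, array([ 0.4414, -0.1126,  0.0016]))]
scene guard [(0.87, array([ 0.4396, -0.1223,  0.002 ]))]
scene collar_rim []
scene knob_center [(0.82, array([ 0.4466, -0.118 ,  0.0438]))]
scene jaw_side []
scene strip_center [(0.98, array([0.3121, 0.2643, 0.0131])), (0.7, array([0.5031, 0.2853, 0.0096]))]
scene stop_block [(0.82, array([ 0.6221, -0.1293, -0.0018])), (0.63, array([ 0.443 , -0.1179, -0.0019]))]
scene glue_bottle [(0.89, array([ 0.5459, -0.3123, -0.0005]))]
```

View pics/top0.png

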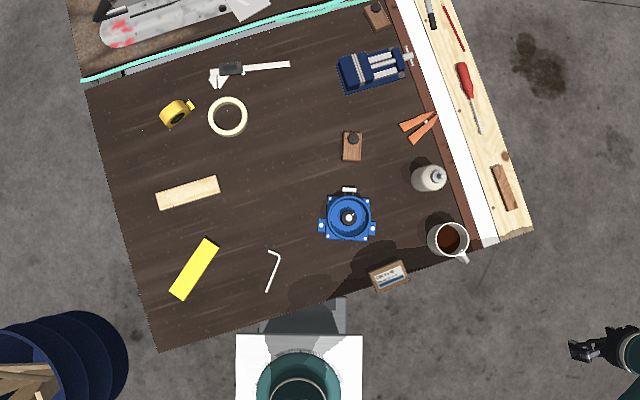

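View pics/scene0.png

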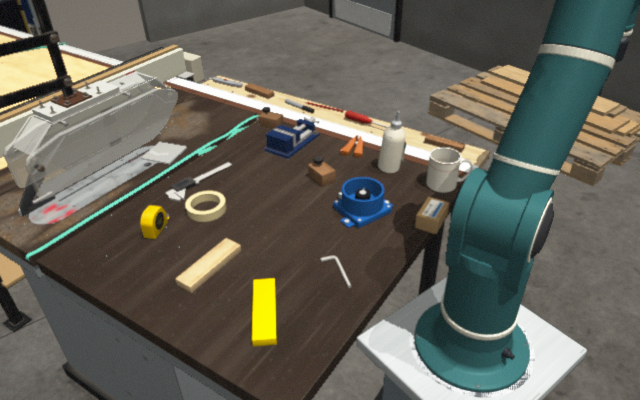

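Top view: the light wooden strip is at about (188,192) and the yellow look-alike at (194,268). The light wood matches the description and the saturated yellow one has to be left alone. The clamp is at (348,217), its stop block at (352,146) and the bottle at (429,178). Next I confirm this in a crop and measure.

Run:
```python
from h import *
np.set_printoptions(precision=4,suppress=True)
f=grab('top')
c=f['color']
a=cv2.resize(c[160:310,140:260],None,fx=3.3,fy=3.3,interpolation=cv2.INTER_CUBIC)
b=cv2.resize(c[120:250,310:390],None,fx=3.8,fy=3.8,interpolation=cv2.INTER_CUBIC)
im=np.zeros((500,710,3),np.uint8); im[:a.shape[0],:a.shape[1]]=a; im[:b.shape[0],400:400+b.shape[1]]=b
cv2.imwrite('pics/crop.png',im[...,::-1])
v,u=np.mgrid[0:400,0:640]; uv=np.c_[u.ravel(),v.ravel()]
P=world(f,uv).reshape(400,640,3); np.save('P.npy',P)
for m in models.cut_out('strip',f):
    M=m['mask']; n=M.sum(); uvm=np.argwhere(M)[:,::-1]
    W=world(f,uvm,0.019)
    r=cv2.minAreaRect((W[:,:2]*1000).astype(np.float32))
    print('strip',m['p'],n,c[M].mean(0),r, cv2.minAreaRect(uvm.astype(np.float32)), 'z',np.median(P[M][:,2]))
for q in ['stop_block','guard']:
  for m in models.cut_out(q,f):
    M=m['mask'];print(q,round(m['p'],2),np.argwhere(M).mean(0)[::-1],M.sum(),[np.percentile(P[M][:,2],k).round(4) for k in (5,50,95)])
    if q=='stop_block':
        T=M&(abs(P[...,2]-.038)<.006); W=world(f,np.argwhere(T)[:,::-1],.038); print(cv2.minAreaRect((W[:,:2]*1000).astype(np.float32)),T.sum())
# collar rim
R=(abs(P[...,2]-.068)<.006)&(np.hypot(P[...,0]-.442,P[...,1]+.118)<.065)
W=world(f,np.argwhere(R)[:,::-1],.068)[:,:2]*1000
print('rim',cv2.minEnclosingCircle(W.astype(np.float32)),R.sum())
# rows through pad: colours
print('table z',np.median(P[150:200,230:300,2]))
for vv in range(150,200): print(vv,c[vv,348],P[vv,348].round(4))
```

```text
strip 0.96 1335 [233.5348 229.7783 102.4757] ((312.3172607421875, 262.33197021484375), (52.66776657104492, 167.41744995117188), 56.44096374511719) ((193.51039123535156, 268.638671875), (20.93674087524414, 67.11051177978516), 34.38034439086914) z 0.017570634084379755
strip 0.66 1121 [244.9135 228.8046 191.3854] ((501.1358947753906, 283.0088195800781), (47.69165802001953, 162.23138427734375), 16.719324111938477) ((187.58258056640625, 192.77525329589844), (18.6776123046875, 63.887020111083984), 73.3007583618164) z 0.018323627689020405
stop_block 0.8 [351.6489 147.1691] 544 [np.float64(0.014), np.float64(0.038), np.float64(0.06)]
((621.4843139648438, -128.33253479003906), (68.62328338623047, 45.00027847290039), 0.04716307669878006) 394
guard 0.84 [346.9831 218.6939] 1888 [np.float64(0.0058), np.float64(0.0219), np.float64(0.0689)]
rim ((443.920654296875, -119.07067108154297), 52.88539123535156) 330
table z -0.0007438404432156265
150 [172 131 102] [ 0.6121 -0.1183  0.0385]
151 [174 132 101] [ 0.6099 -0.1185  0.037 ]
152 [184 140 109] [ 0.6066 -0.1181  0.041 ]
153 [190 146 113] [ 0.3742 -0
[... 1242 characters left out ...]
34  -0.1217  0.0021]
184 [82 70 60] [ 0.5318 -0.122  -0.0013]
185 [58 50 41] [ 0.5293 -0.122  -0.0014]
186 [16 13  7] [ 0.5268 -0.1221 -0.0023]
187 [173 172 170] [ 0.5222 -0.1207  0.0152]
188 [255 255 255] [ 0.5191 -0.1203  0.0197]
189 [255 255 255] [ 0.5172 -0.1208  0.0144]
190 [255 255 255] [ 0.5143 -0.1205  0.0178]
191 [198 199 195] [ 0.5128 -0.1213  0.0079]
192 [32 26 22] [ 0.5109 -0.1218  0.0019]
193 [37 27 23] [ 0.5084 -0.1218  0.0018]
194 [40 30 20] [ 0.5057 -0.1217  0.0033]
195 [45 58 82] [ 0.4968 -0.1167  0.0653]
196 [ 68 118 194] [ 0.494  -0.1165  0.0689]
197 [ 72 130 216] [ 0.4918 -0.1167  0.0661]
198 [ 43  78 131] [ 0.4906 -0.1177  0.0539]
199 [28 50 82] [ 0.4907 -0.1199  0.0274]
```

View pics/crop.png

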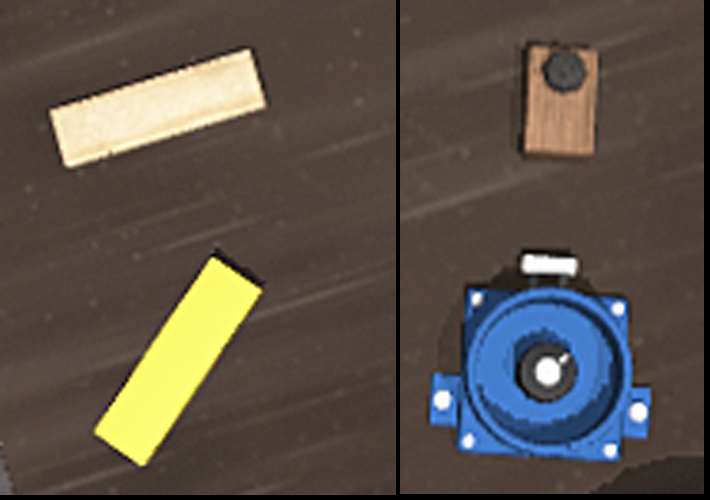

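The crop confirms it: light wood strip at upper left and the plain yellow look-alike below it. The clamp's white/black pad faces the block. I'll refine the clamp axis from base screws, block edge and pad edge.

Run:
```python
from h import *
np.set_printoptions(precision=4,suppress=True)
f=grab('top')
def C(pts,z): 
    p=np.array(pts,float); return world(f,np.c_[(p[:,0]-400+.5)/3.8-.5+310,(p[:,1]+.5)/3.8-.5+120],z)[:,:2]
s=C([(477,299),(618,308),(611,451),(469,441)],.021); print('screws',s,s.mean(0))
y=(s[0]-s[1]+s[3]-s[2]); x=(s[0]-s[3]+s[1]-s[2]); print('yaw from screws',np.degrees([np.arctan2(-y[0],y[1]),np.arctan2(x[1],x[0])]))
e=C([(443,401),(638,411)],.012);print('ears',e,np.degrees(np.arctan2(-(e[0]-e[1])[0],(e[0]-e[1])[1])))
b=C([(528,44),(598,46),(595,157),(523,154)],.038);print('block',b,b.mean(0));d=b[3]-b[2];print(np.degrees(np.arctan2(-d[0],d[1])),np.linalg.norm(d))
p=C([(522,254),(577,257),(577,276),(521,273)],.018);print('pad',p)
# wood strip subpixel
g=cv2.cvtColor(f['color'],cv2.COLOR_RGB2GRAY)[165:220,145:230]
G=cv2.resize(g,None,fx=8,fy=8,interpolation=cv2.INTER_LINEAR)
cn=max(cv2.findContours((G>150).astype(np.uint8),cv2.RETR_EXTERNAL,cv2.CHAIN_APPROX_NONE)[0],key=cv2.contourArea)[:,0]
W=world(f,(cn+.5)/8-.5+[145,165],.019)[:,:2]*1000
print(cv2.minAreaRect(W.astype(np.float32)))
# scene view knob/rim check
P=np.load('P.npy')
K=(abs(P[...,2]-.056)<.005)&(np.hypot(P[...,0]-.444,P[...,1]+.119)<.025)
print('knob',cv2.minEnclosingCircle((world(f,np.argwhere(K)[:,::-1],.056)[:,:2]*1000).astype(np.float32)),K.sum())
print(np.degrees(np.arctan2(.2751,.9614)))
```

```text
screws [[ 0.4924 -0.0751]
 [ 0.4877 -0.1681]
 [ 0.3937 -0.1639]
 [ 0.3992 -0.0708]] [ 0.4432 -0.1195]
yaw from screws [-3.1305 -2.6071]
ears [[ 0.4255 -0.0537]
 [ 0.4204 -0.1827]] -2.255909418948374
block [[ 0.6598 -0.1064]
 [ 0.6593 -0.1527]
 [ 0.5851 -0.1508]
 [ 0.5863 -0.1035]] [ 0.6226 -0.1283]
-1.4535836185197901 0.047223058416555844
pad [[ 0.5229 -0.1047]
 [ 0.5215 -0.1411]
 [ 0.5088 -0.1412]
 [ 0.5103 -0.1041]]
((502.57061767578125, 283.8653869628906), (47.31826400756836, 161.44985961914062), 17.801286697387695)
knob ((443.635498046875, -118.91465759277344), 18.820981979370117) 184
15.968219767928222
```

```bash
python3 -m pendant '[[0,0,-45,0,0,0],[0,0,-45,0,0,0],[25,0,0,0,0,-0.04],[50,0,0,0,0,-0.082],[50,0,0,0,0,-0.082],[50,0,0,0,0,-0.082],[50,0,0,0,0,-0.082],[50,0,0,0,0,-0.082],[50,0,0,0,0,-0.082],[50,0,0,0,0,-0.082]]' 1 60; python3 -m pendant '[[50,0,0,0,0,-0.082],[50,0,0,0,0,-0.082],[50,0,0,0,0,-0.082],[50,0,0,0,0,-0.082],[50,0,0,0,0,-0.082],[50,0,0,0,0,-0.082],[50,0,0,0,0,-0.082],[50,0,0,0,0,-0.082],[50,0,0,0,0,-0.082],[50,0,0,0,0,-0.082]]'
cat >> h.py <<'E'
def plan(xyz,yaw_y):
    """tool shift (mm, tool axes now) and rotvec to reach TCP xyz, tool pointing down, tool y at yaw_y (rad)"""
    from scipy.spatial.transform import Rotation as R
    s=get_state(); A=np.array(s['ee_rot']); y=np.array([np.cos(yaw_y),np.sin(yaw_y),0]); z=np.array([0,0,-1.]); B=np.c_[np.cross(y,z),y,z]
    print('now',np.round(s['position'],4),'yaw',round(float(np.degrees(np.arctan2(A[1,1],A[0,1]))),2),'shift',np.round(1000*A.T@(np.array(xyz)-s['position']),1),'rot',np.round(R.from_matrix(A.T@B).as_rotvec(),4),'q',np.round(s['joint_positions'],2),'F',np.round(s['contact_force'],1),'w',round(s['width'],4),'ff',s['finger_force'],'t',s['clock'])
E
python3 -c "
from h import *
plan([.502,.2845,.12],np.radians(17.3))"
```

```text
clock: 2.05
position: [0.4963, -0.4316, 0.2892]
ee_rot: [[0.624, 0.781, 0.0], [0.781, -0.624, 0.0], [0.0, 0.0, -1.0]]
contact_force: [0.9, -0.1, -0.6]
width: 0.0859
finger_force: 0.0
clock: 3.05
position: [0.6425, 0.0323, 0.2893]
ee_rot: [[-0.145, 0.989, 0.0], [0.989, 0.145, 0.0], [0.0, 0.0, -1.0]]
contact_force: [0.5, -0.1, 0.3]
width: 0.085
finger_force: 0.0
now [0.6425 0.0323 0.2893] yaw 8.35 shift [ 269.9 -102.4  169.3] rot [ 1.000e-04 -2.000e-04 -1.562e-01] q [ 0.28  0.45 -0.54  1.49  0.24  1.27 -0.14] F [ 0.5 -0.1  0.3] w 0.085 ff 0.0 t 3.05
```

```bash
python3 -m pendant '[[39,-14.6,24,0,0,0],[39,-14.6,24,0,0,0],[39,-14.6,24,0,0,0],[39,-14.6,24,0,0,0],[38,-14.6,24,0,0,0],[38,-14.6,24,0,0,0],[38,-15,24,0,0,0],[0,0,0,0,0,-0.078],[0,0,0,0,0,-0.078],[0,0,0,0,0,0]]'
python3 -c "
from h import *
plan([.502,.2845,.005],np.radians(17.3))
f=grab('top','a')
print([(round(r['p'],2),np.round(r['location'],4)) for r in models.mark_of('strip_center',grab('scene','b'))])"
```

```text
clock: 4.05
position: [0.5021, 0.2834, 0.1212]
ee_rot: [[-0.295, 0.955, -0.001], [0.955, 0.295, 0.0], [0.0, -0.001, -1.0]]
contact_force: [-0.0, -0.9, 1.0]
width: 0.0851
finger_force: 0.0
now [0.5021 0.2834 0.1212] yaw 17.16 shift [  1.1   0.3 116.2] rot [-0.0007 -0.0004 -0.0024] q [-0.11  0.52 -0.61  1.82  0.37  0.91 -0.58] F [-0.  -0.9  1. ] w 0.0851 ff 0.0 t 4.05
[(0.82, array([0.3127, 0.2664, 0.0116])), (0.69, array([0.502 , 0.2853, 0.0084]))]
```

View pics/b.png

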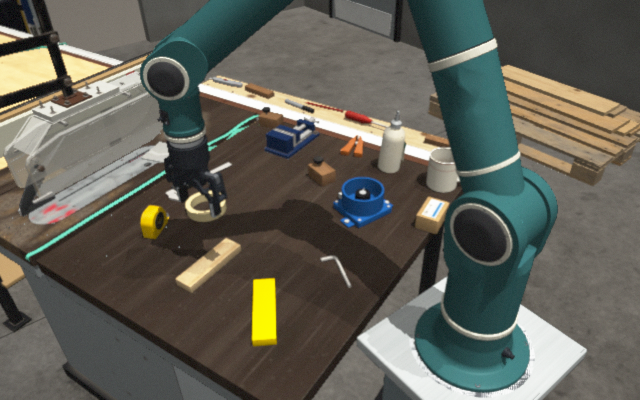

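```bash
python3 -m pendant '[[1,0,40,0,0,0],[0,0,40,0,0,0],[0,0,25,0,0,0],[0,0,13,0,0,0],[0,0,0,0,0,0]]' 1 60; python3 -m pendant '[[0,0,0,0,0,0],[0,0,0,0,0,0],[0,0,0,0,0,0],[0,0,0,0,0,0],[0,0,0,0,0,0],[0,0,0,0,0,0]]' -1 50
```

```text
clock: 4.7
position: [0.5016, 0.283, 0.0023]
ee_rot: [[-0.293, 0.956, -0.002], [0.956, 0.293, -0.001], [-0.001, -0.003, -1.0]]
contact_force: [-0.8, -0.6, 0.5]
width: 0.0854
finger_force: 0.0
clock: 5.3
position: [0.5026, 0.2837, 0.0039]
ee_rot: [[-0.293, 0.956, 0.0], [0.956, 0.293, 0.0], [-0.0, 0.0, -1.0]]
contact_force: [0.5, -0.7, -0.6]
width: 0.0001
finger_force: 0.0
```

Run:
```python
from h import *
f=grab('scene'); t=grab('top')
a=cv2.resize(f['color'][130:310,120:290],None,fx=2.3,fy=2.3); b=cv2.resize(t['color'][150:280,140:260],None,fx=3.2,fy=3.2)
im=np.zeros((420,780,3),np.uint8); im[:a.shape[0],:a.shape[1]]=a; im[:b.shape[0],394:394+b.shape[1]]=b[:, :386]
cv2.imwrite('pics/miss.png',im[...,::-1])
```

```text
(no output)
```

View pics/miss.png

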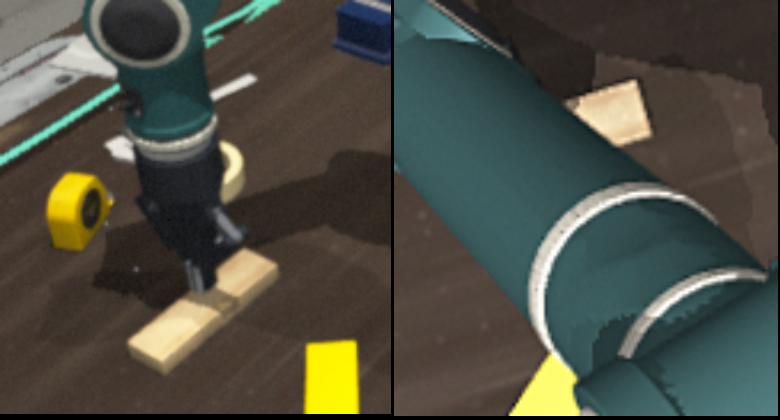

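The picture shows the fingers astride the strip (left crop, about (215,270)), which contradicts the width of 0. I'll read the state again.

```bash
python3 -m pendant '[[0,0,0,0,0,0],[0,0,0,0,0,0]]';python3 -c "
from h import *
plan([.5,.28,.005],.3)"
```

```text
clock: 5.6
position: [0.5024, 0.2837, 0.0036]
ee_rot: [[-0.294, 0.956, -0.0], [0.956, 0.294, -0.0], [-0.0, -0.0, -1.0]]
contact_force: [0.5, 0.9, -0.0]
width: 0.0002
finger_force: 0.0
now [0.5024 0.2837 0.0036] yaw 17.07 shift [-2.9 -3.4 -1.4] rot [-0.0001  0.     -0.002 ] q [-0.19  0.69 -0.51  1.88  0.49  0.71 -0.68] F [ 0.5  0.9 -0. ] w 0.0002 ff 0.0 t 5.6
```

```bash
python3 -m pendant '[[0,0,-20,0,0,0],[0,0,-20,0,0,0],[0,0,-20,0,0,0],[0,0,0,0,0,0]]';python3 - <<'E'
from h import *
f=grab('scene')
print([(round(r['p'],2),np.round(r['location'],4)) for r in models.mark_of('strip_center',f)])
cv2.imwrite('pics/lift.png',cv2.resize(f['color'][120:310,120:300],None,fx=3,fy=3)[...,::-1])
E
```

```text
clock: 6.0
position: [0.504, 0.2849, 0.0661]
ee_rot: [[-0.294, 0.956, 0.004], [0.956, 0.294, 0.002], [0.001, 0.005, -1.0]]
contact_force: [-0.1, 0.6, 0.8]
width: -0.0
finger_force: 0.0
[(0.76, array([0.5011, 0.2837, 0.0075])), (0.6, array([0.3098, 0.266 , 0.0116]))]
```

View pics/lift.png

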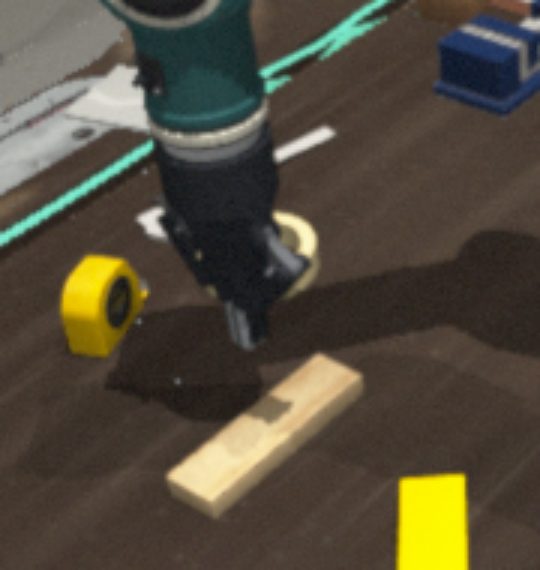

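Run:
```python
from h import *
np.set_printoptions(precision=4,suppress=True)
f=grab('scene'); t=grab('top')
uv=[[202.5,235]]; 
for z in (.05,.066,.08,.1): print(z,world(f,uv,z))
# nearest gripper points in the range image around the tip
for v in range(222,242,2): print(v,world(f,[[u,v] for u in (199,202,205)]).round(3).tolist())
```

```text
0.05 [[0.5568 0.2694 0.05  ]]
0.066 [[0.5381 0.2765 0.066 ]]
0.08 [[0.5218 0.2826 0.08  ]]
0.1 [[0.4984 0.2914 0.1   ]]
222 [[0.491, 0.296, 0.142], [0.487, 0.291, 0.142], [0.478, 0.288, 0.146]]
224 [[0.498, 0.294, 0.132], [0.486, 0.293, 0.138], [0.477, 0.29, 0.143]]
226 [[0.499, 0.295, 0.126], [0.494, 0.29, 0.127], [0.485, 0.287, 0.131]]
228 [[0.502, 0.295, 0.119], [0.49, 0.293, 0.125], [0.485, 0.288, 0.126]]
230 [[0.501, 0.296, 0.114], [-0.332, 0.604, 0.811], [0.484, 0.289, 0.122]]
232 [[0.502, 0.296, 0.108], [0.492, 0.294, 0.114], [0.492, 0.287, 0.11]]
234 [[0.505, 0.296, 0.101], [0.496, 0.293, 0.105], [0.493, 0.288, 0.104]]
236 [[0.62, 0.255, -0.002], [0.499, 0.293, 0.098], [0.493, 0.289, 0.1]]
238 [[0.611, 0.259, -0.0], [0.609, 0.253, -0.002], [0.601, 0.248, 0.0]]
240 [[0.602, 0.263, 0.001], [0.601, 0.257, -0.001], [0.595, 0.251, -0.0]]
```

The fingertips are actually about 30 mm higher than the reported TCP (range data), so the jaws closed above the strip. I'll check this by gently touching down on the strip's top (19 mm) with shut fingers.

```bash
python3 -m pendant '[[0,0,30,0,0,0],[0,0,28,0,0,0],[0,0,0,0,0,0]]' | egrep 'clock|pos|contact'; for i in 1 2; do python3 -m pendant '[[0,0,2.5,0,0,0],[0,0,0,0,0,0]]'| egrep 'pos|contact'; done;  python3 -m pendant '[[0,0,2.5,0,0,0],[0,0,0,0,0,0]]'| egrep 'pos|contact'
python3 - <<'E'
from h import *
f=grab('scene')
for v in range(234,266,3): print(v,world(f,[[u,v] for u in (199,202,205)]).round(3).tolist())
E
```

```text
clock: 6.5
position: [0.4992, 0.2814, 0.0014]
contact_force: [-0.2, -0.7, -0.3]
position: [0.5027, 0.2842, 0.0037]
contact_force: [-0.0, 1.3, 0.4]
position: [0.5029, 0.2839, 0.0013]
contact_force: [-0.1, 0.7, -0.6]
position: [0.5025, 0.2836, -0.0018]
contact_force: [0.4, -0.4, -0.1]
234 [[0.503, 0.297, 0.102], [0.486, 0.297, 0.114], [0.483, 0.292, 0.113]]
237 [[0.5, 0.299, 0.097], [0.49, 0.296, 0.103], [0.483, 0.293, 0.106]]
240 [[0.506, 0.298, 0.085], [0.489, 0.298, 0.096], [0.482, 0.294, 0.098]]
243 [[-0.332, 0.604, 0.811], [0.5, 0.295, 0.078], [0.491, 0.292, 0.083]]
246 [[0.584, 0.273, 0.0], [0.503, 0.296, 0.069], [0.488, 0.295, 0.078]]
249 [[0.578, 0.277, -0.003], [0.501, 0.298, 0.062], [0.495, 0.293, 0.064]]
252 [[0.568, 0.282, -0.002], [0.511, 0.296, 0.045], [0.496, 0.294, 0.055]]
255 [[0.555, 0.288, 0.001], [0.55, 0.283, 0.001], [0.496, 0.296, 0.047]]
258 [[0.544, 0.293, 0.003], [0.522, 0.294, 0.019], [0.496, 0.297, 0.039]]
261 [[0.516, 0.305, 0.02], [0.516, 0.298, 0.016], [0.507, 0.294, 0.02]]
264 [[0.508, 0.309, 0.019], [0.505, 0.303, 0.018], [0.5, 0.298, 0.019]]
```

```bash
for i in 1 2 3; do python3 -m pendant '[[0,0,2.5,0,0,0],[0,0,0,0,0,0]]'| egrep 'pos|contact'; done;  python3 -m pendant '[[0,0,2,0,0,0],[0,0,0,0,0,0]]'| egrep 'pos|contact'
```

```text
position: [0.5022, 0.2835, -0.0047]
contact_force: [-0.0, 0.2, 0.4]
position: [0.5022, 0.2836, -0.0072]
contact_force: [0.1, -0.2, 0.1]
position: [0.5022, 0.2835, -0.0097]
contact_force: [-0.0, 0.3, -0.4]
position: [0.5023, 0.2836, -0.0116]
contact_force: [-0.3, 0.6, -0.1]
```

```bash
python3 -m pendant '[[0,0,2,0,0,0],[0,0,0,0,0,0]]'| egrep 'pos|contact'; python3 -m pendant '[[0,0,1.5,0,0,0],[0,0,0,0,0,0]]'| egrep 'pos|contact'
python3 - <<'E'
from h import *
f=grab('scene')
for v in range(246,268,2): print(v,world(f,[[u,v] for u in (203,206,209)]).round(3).tolist())
E
```

```text
position: [0.5026, 0.2838, -0.0125]
contact_force: [-3.1, -2.1, 7.9]
position: [0.5026, 0.2838, -0.0126]
contact_force: [-5.8, -3.8, 19.7]
246 [[0.506, 0.293, 0.065], [0.488, 0.293, 0.077], [0.49, 0.285, 0.071]]
248 [[0.504, 0.294, 0.061], [0.49, 0.293, 0.07], [0.487, 0.287, 0.068]]
250 [[0.503, 0.295, 0.056], [0.486, 0.295, 0.068], [0.485, 0.289, 0.065]]
252 [[0.501, 0.297, 0.053], [0.492, 0.294, 0.058], [0.491, 0.288, 0.055]]
254 [[0.507, 0.296, 0.042], [0.495, 0.294, 0.05], [0.491, 0.288, 0.049]]
256 [[0.502, 0.298, 0.041], [0.496, 0.294, 0.043], [0.494, 0.288, 0.041]]
258 [[0.522, 0.292, 0.017], [0.499, 0.294, 0.035], [0.495, 0.289, 0.035]]
260 [[0.514, 0.296, 0.019], [0.499, 0.295, 0.029], [0.492, 0.291, 0.032]]
262 [[0.508, 0.299, 0.02], [0.498, 0.296, 0.025], [0.495, 0.291, 0.024]]
264 [[0.504, 0.302, 0.018], [0.5, 0.296, 0.018], [0.494, 0.292, 0.019]]
266 [[0.498, 0.305, 0.018], [0.493, 0.3, 0.019], [0.488, 0.295, 0.019]]
```

True tip height = reported + 31.5 mm (contact at reported −12.5 mm on the 19 mm strip). I'll regrasp with this correction.

```bash
python3 -m pendant '[[0,0,-30,0,0,0],[0,0,-20,0,0,0],[0,0,0,0,0,0],[0,0,0,0,0,0],[0,0,0,0,0,0]]' 1 50|egrep 'width|pos'; python3 -c "
from h import *
plan([.5022,.2843,-.028],np.radians(17.5))"
```

```text
position: [0.5018, 0.2831, 0.0341]
width: 0.0724
now [0.5018 0.2831 0.0341] yaw 17.06 shift [ 1.1  0.8 62.1] rot [-0.0017  0.0006 -0.0076] q [-0.16  0.64 -0.54  1.87  0.46  0.76 -0.66] F [ 0.3 -0.4 -0.2] w 0.0724 ff 0.0 t 8.9
```

```bash
python3 -m pendant '[[1,0.5,20,0,0,-0.007],[0,0,25,0,0,0],[0,0,12,0,0,0],[0,0,4.5,0,0,0],[0,0,0,0,0,0]]'; python3 -m pendant '[[0,0,0,0,0,0],[0,0,0,0,0,0],[0,0,0,0,0,0],[0,0,0,0,0,0],[0,0,0,0,0,0],[0,0,0,0,0,0]]' -1 50
```

```text
clock: 9.4
position: [0.502, 0.2847, -0.0271]
ee_rot: [[-0.301, 0.954, -0.002], [0.954, 0.301, -0.001], [-0.0, -0.002, -1.0]]
contact_force: [-0.4, 1.6, 0.7]
width: 0.0853
finger_force: 0.0
clock: 10.0
position: [0.5034, 0.2853, -0.0252]
ee_rot: [[-0.3, 0.954, 0.002], [0.954, 0.3, 0.001], [0.0, 0.002, -1.0]]
contact_force: [0.1, -0.7, 6.7]
width: 0.0438
finger_force: 52.0
```

```bash
python3 -m pendant '[[0,0,-25,0,0,0],[0,0,-45,0,0,0],[0,0,-35,0,0,0],[0,0,0,0,0,0]]'; python3 -c "
from h import *
plan([.5622,-.0678,.08],np.radians(-2.8))"
```

```text
clock: 10.4
position: [0.5055, 0.2869, 0.0837]
ee_rot: [[-0.3, 0.954, 0.008], [0.954, 0.3, 0.004], [0.002, 0.009, -1.0]]
contact_force: [0.6, 0.8, -0.6]
width: 0.0435
finger_force: 51.3
now [0.5055 0.2869 0.0837] yaw 17.47 shift [-355.4  -52.4    2.6] rot [ 0.0085 -0.0033  0.3537] q [-0.13  0.58 -0.58  1.84  0.42  0.84 -0.62] F [ 0.6  0.8 -0.6] w 0.0435 ff 51.33969247341156 t 10.4
```

```bash
python3 -m pendant '[[0,0,0,0.008,-0.003,0.05],[0,0,0,0,0,0.102],[0,0,0,0,0,0.102],[0,0,0,0,0,0.1],[-20,5,0,0,0,0],[-42,9,0,0,0,0],[-42,9,0,0,0,0],[-42,9,0,0,0,0],[-42,9,0,0,0,0],[-42,9,0,0,0,0]]'|egrep 'forc|wid'; python3 -m pendant '[[-42,9,0,0,0,0],[-42,9,0,0,0,0],[-30,6,0,0,0,0],[0,0,0,0,0,0],[0,0,0,0,0,0]]' ; python3 -c "
from h import *
plan([.5622,-.0678,-.0255],np.radians(-2.8))
f=grab('scene','place');grab('top','place_t')"
```

```text
contact_force: [1.6, 0.2, -0.7]
width: 0.0432
finger_force: 51.3
clock: 11.9
position: [0.559, -0.063, 0.0793]
ee_rot: [[0.051, 0.999, -0.008], [0.999, -0.051, -0.005], [-0.005, -0.008, -1.0]]
contact_force: [-0.6, 0.5, -1.4]
width: 0.0435
finger_force: 51.3
now [ 0.559  -0.063   0.0793] yaw -2.92 shift [ -4.1   4.3 104.8] rot [-0.0078  0.0051 -0.0021] q [ 0.41  0.53 -0.46  1.88  0.33  0.81 -0.28] F [-0.6  0.5 -1.4] w 0.0435 ff 51.29922688007355 t 11.9
```

View pics/place.png

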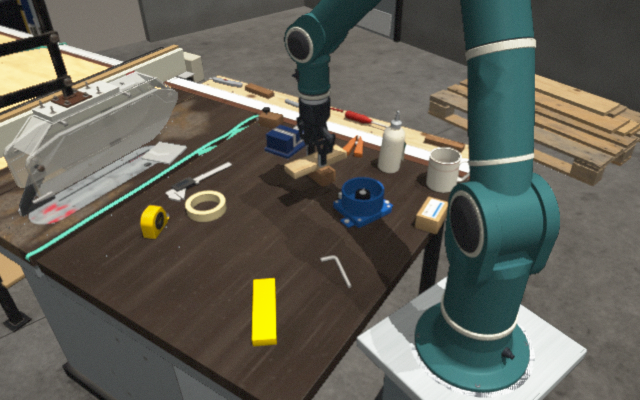

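```bash
python3 -m pendant '[[-4,4,10,-0.008,0.005,-0.002],[0,0,30,0,0,0],[0,0,15,0,0,0],[0,0,0,0,0,0],[0,0,0,0,0,0]]'|grep force ; python3 -c "
from h import *
plan([.5622,-.0678,-.0255],np.radians(-2.8))
f=grab('scene');t=grab('top')
a=cv2.resize(f['color'][110:240,270:400],None,fx=3.8,fy=3.8)
cv2.imwrite('pics/pl2.png',a[...,::-1])
# strip pose from the scene view: wood pixels on top surface
P=world(f,np.argwhere(np.ones((400,640)))[:,::-1]).reshape(400,640,3)
for m in models.cut_out('strip',f):
    M=m['mask'];Q=P[M];print(m['p'],M.sum(),np.median(Q,0),np.percentile(Q,2,axis=0),np.percentile(Q,98,axis=0))
"
```

```text
contact_force: [-0.0, -0.1, 0.5]
finger_force: 51.3
now [ 0.5634 -0.0659  0.0249] yaw -2.63 shift [-1.9 -1.1 50.4] rot [ 0.0008 -0.      0.0029] q [ 0.39  0.62 -0.42  1.9   0.38  0.7  -0.31] F [-0.  -0.1  0.5] w 0.0435 ff 51.287076473236084 t 12.5
0.8 1459 [0.29874571 0.27393006 0.01878399] [0.23516621 0.21801794 0.0076235 ] [0.37542845 0.32269539 0.02203545]
0.73 821 [ 0.55270974 -0.04235391  0.06769293] [ 0.53655171 -0.14019448 -0.00112758] [0.67211377 0.01698561 0.07214395]
```

View pics/pl2.png

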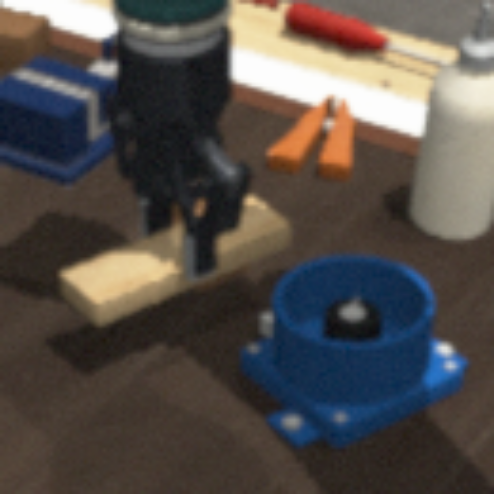

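The picture shows the strip level in the gripper above the gap between pad and block, clear of the collar at crop (355,350). I'll lower it.

```bash
python3 -m pendant '[[-2,-1,15,0,0,0],[0,0,15,0,0,0],[0,0,10,0,0,0],[0,0,5,0,0,0],[0,0,3,0,0,0],[0,0,1.5,0,0,0],[0,0,0,0,0,0]]'; python3 -c "
from h import *
plan([.5622,-.0678,-.0255],np.radians(-2.8))"
```

```text
clock: 13.35
position: [0.5626, -0.0686, -0.0245]
ee_rot: [[0.047, 0.999, 0.002], [0.999, -0.047, -0.0], [-0.0, 0.002, -1.0]]
contact_force: [0.0, -0.7, -1.0]
width: 0.0434
finger_force: 51.3
now [ 0.5626 -0.0686 -0.0245] yaw -2.69 shift [ 0.7 -0.4  1. ] rot [0.0015 0.0004 0.0019] q [ 0.36  0.69 -0.38  1.91  0.42  0.61 -0.34] F [ 0.  -0.7 -1. ] w 0.0434 ff 51.29574179649353 t 13.35
```

```bash
python3 -m pendant '[[0,0,0.8,0,0,0],[0,0,0,0,0,0],[0,0,0,0,0,0]]' | grep contact; python3 -m pendant '[[0,0,0,0,0,0],[0,0,0,0,0,0],[0,0,0,0,0,0],[0,0,0,0,0,0],[0,0,-20,0,0,0],[0,0,-40,0,0,0],[0,0,-40,0,0,0],[0,0,-40,0,0,0],[0,0,-10,0,0,0],[0,0,0,0,0,0]]' 0.4; python3 -m pendant '[[40,0,0,0,0,0],[45,0,0,0,0,0],[45,0,0,0,0,0],[45,0,0,0,0,0],[0,0,0,0,0,0],[0,0,0,0,0,0]]' | grep width
python3 - <<'E'
from h import *
f=grab('top');s=grab('scene')
for n,g in (('top',f),('scene',s)): print(n,[(round(r['p'],2),np.round(r['location'],4)) for r in models.mark_of('strip_center',g)])
a=cv2.resize(f['color'][120:250,280:400],None,fx=3.2,fy=3.2); b=cv2.resize(s['color'][120:250,270:400],None,fx=3,fy=3)
im=np.zeros((420,790,3),np.uint8); im[:a.shape[0],:a.shape[1]]=a; im[:b.shape[0],394:394+b.shape[1]]=b
cv2.imwrite('pics/rel.png',im[...,::-1])
plan([.4435,-.119,.08],0)
E
```

```text
contact_force: [0.8, 0.8, -1.0]
clock: 14.65
position: [0.5635, -0.0688, 0.1266]
ee_rot: [[0.047, 0.999, 0.005], [0.999, -0.047, -0.002], [-0.001, 0.005, -1.0]]
contact_force: [-0.7, 0.0, 0.2]
width: 0.0598
finger_force: 0.0
width: 0.0594
top [(0.87, array([0.3147, 0.2699, 0.0072])), (0.7, array([ 0.5585, -0.064 ,  0.0072]))]
scene [(0.88, array([0.3115, 0.2677, 0.0108])), (0.73, array([ 0.5627, -0.0668,  0.0057]))]
now [0.5702 0.1041 0.1237] yaw -2.85 shift [-229.1 -115.5   44.1] rot [-0.0001  0.0015 -0.0498] q [ 0.16  0.5  -0.52  1.82  0.31  0.9  -0.55] F [0.3 0.1 0.2] w 0.0596 ff 0.0 t 15.45
```

View pics/rel.png

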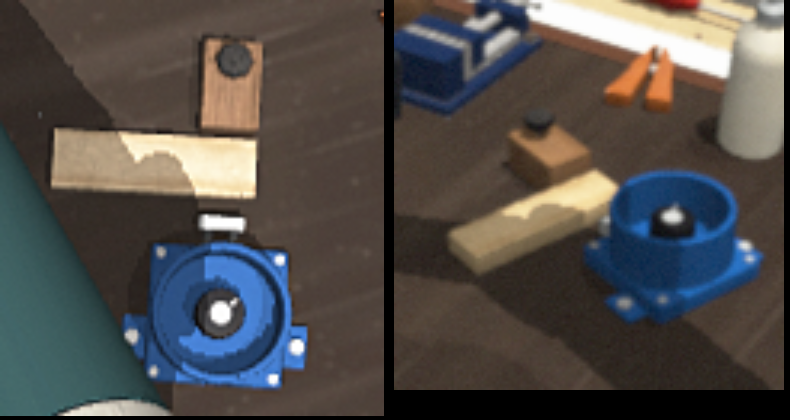

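The strip lies parallel along the block, its right end (257,165) level with the block's right side (260,130), and the pad at (222,222) is clear of it. Next I move over the knob and pre-rotate anticlockwise, so one grip covers the whole turn.

```bash
python3 -m pendant '[[-38,-19,0,0,0,0],[-38,-19,0,0,0,0],[-38,-19,0,0,0,0],[-38,-19,0,0,0,0],[-38,-19,0,0,0,0],[-39,-20,0,0,0,0],[0,0,0,0,0,-0.145],[0,0,0,0,0,-0.145],[0,0,0,0,0,-0.145],[0,0,0,0,0,-0.145]]' 0.15 70 | egrep 'clock|contact'; python3 -m pendant '[[0,0,0,0,0,-0.145],[0,0,0,0,0,-0.145],[0,0,0,0,0,-0.145],[0,0,0,0,0,-0.145],[0,0,0,0,0,-0.145],[0,0,0,0,0,-0.145],[0,0,0,0,0,0],[0,0,0,0,0,0]]' | egrep clock
python3 - <<'E'
from h import *
plan([.4436,-.119,-.003],np.radians(80))
E
```

```text
clock: 16.45
contact_force: [0.2, 0.7, -0.1]
clock: 17.25
now [ 0.4444 -0.1181  0.1245] yaw 80.07 shift [  0.8  -1.  127.5] rot [-0.0004  0.0012  0.0012] q [ 0.88  0.38 -0.82  2.08  0.38  0.83  1.24] F [ 0.7  0.2 -0.5] w 0.0494 ff 0.0 t 17.25
```

```bash
python3 -m pendant '[[0.8,-1,40,0,0,0],[0,0,35,0,0,0],[0,0,0,0,0,0],[0,0,0,0,0,0]]' | egrep 'contact'
python3 - <<'E'
from h import *
plan([.4436,-.119,-.003],np.radians(80))
f=grab('top');s=grab('scene')
a=cv2.resize(f['color'][180:255,300:390],None,fx=4.3,fy=4.3); b=cv2.resize(s['color'][130:240,300:420],None,fx=3.3,fy=3.3)
im=np.zeros((420,790,3),np.uint8); im[:a.shape[0],:a.shape[1]]=a; im[:b.shape[0],390:390+b.shape[1]]=b
cv2.imwrite('pics/over.png',im[...,::-1])
E
```

```text
contact_force: [0.4, 0.6, 0.0]
now [ 0.444  -0.1177  0.0499] yaw 80.33 shift [ 0.2 -1.4 52.9] rot [0.0001 0.0006 0.0058] q [ 0.78  0.5  -0.71  2.13  0.52  0.68  1.12] F [0.4 0.6 0. ] w 0.0488 ff 0.0 t 17.65
```

View pics/over.png

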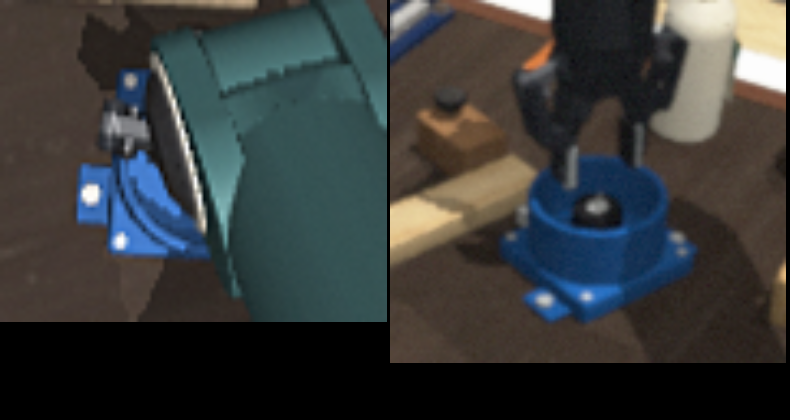

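The picture shows both fingers centred over the knob (right crop: tips at (570,180) and (635,160), knob at (600,205)), inside the rim. I'll descend gently while watching force.

```bash
python3 -m pendant '[[0.2,-1,15,0,0,0],[0,0,10,0,0,0],[0,0,0,0,0,0]]' | egrep 'contact|posi'; python3 -m pendant '[[0,0,10,0,0,0],[0,0,5,0,0,0],[0,0,0,0,0,0]]' | egrep 'contact|posi';python3 -m pendant '[[0,0,7,0,0,0],[0,0,4,0,0,0],[0,0,0,0,0,0]]' | egrep 'contact|posi'; python3 -c "
from h import *
plan([.4436,-.119,-.003],np.radians(80)); print(get_state()['torque'])"
```

```text
position: [0.4434, -0.1191, 0.0246]
contact_force: [0.3, -0.8, -0.3]
position: [0.4432, -0.1188, 0.0091]
contact_force: [0.2, -0.4, -0.3]
position: [0.4432, -0.1189, -0.002]
contact_force: [-0.6, -0.5, -0.1]
now [ 0.4432 -0.1189 -0.002 ] yaw 80.39 shift [-0.4 -0.1  1. ] rot [-0.0002  0.0003  0.0068] q [ 0.71  0.59 -0.62  2.15  0.63  0.58  1.03] F [-0.6 -0.5 -0.1] w 0.0496 ff 0.0 t 18.65
[ 0.01271556 -0.00574    -0.00198726]
```

Contact-free. I'll grip and check the side forces.

```bash
python3 -m pendant '[[0,0,0,0,0,0],[0,0,0,0,0,0],[0,0,0,0,0,0],[0,0,0,0,0,0]]' -1 70; python3 -c "
from h import *
for i in range(3): print(np.round(get_state()['torque'],3))"; python3 -m pendant '[[0,0,0,0,0,0.1],[0,0,0,0,0,0.1],[0,0,0,0,0,0.1],[0,0,0,0,0,0.1]]'; python3 -c "
from h import *
plan([.4436,-.119,-.003],0);
print(np.round(get_state()['torque'],3))"
```

```text
clock: 19.05
position: [0.4438, -0.1175, -0.001]
ee_rot: [[-0.986, 0.166, 0.002], [0.166, 0.986, 0.001], [-0.002, 0.001, -1.0]]
contact_force: [-1.9, 4.6, 6.9]
width: 0.0358
finger_force: 69.7
[ 1.011  0.334 -0.011]
[ 1.011  0.334 -0.011]
[ 1.011  0.334 -0.011]
clock: 19.45
position: [0.4437, -0.1177, -0.0009]
ee_rot: [[-0.842, 0.54, 0.002], [0.54, 0.842, 0.0], [-0.001, 0.001, -1.0]]
contact_force: [-1.6, 4.1, 4.7]
width: 0.036
finger_force: 69.8
now [ 0.4437 -0.1177 -0.0009] yaw 57.35 shift [-0.6 -1.1  2.1] rot [1.7000e-03 6.0000e-04 1.0009e+00] q [ 0.63  0.56 -0.53  2.16  0.53  0.55  0.7 ] F [-1.6  4.1  4.7] w 0.036 ff 69.8208445077762 t 19.45
[0.863 0.36  0.2  ]
```

```bash
python3 -m pendant '[[0.6,0.9,-1,0,0,0],[0,0,0,0,0,0.08],[0,0,0,0,0,0.08],[0,0,0,0,0,0.08]]' |grep contact; python3 -c "
from h import *
plan([.4436,-.119,-.003],np.radians(80));print(get_state()['torque'])"; python3 -m pendant '[[0,0,0,0,0,0.08],[0,0,0,0,0,0.08]]' |grep contact; python3 -c "
from h import *
plan([.4436,-.119,-.003],np.radians(80));print(get_state()['torque'])"
```

```text
contact_force: [1.6, 0.7, -6.6]
now [ 0.4436 -0.1178 -0.0008] yaw 43.72 shift [-0.9 -0.8  2.2] rot [ 6.000e-04  1.300e-03 -6.332e-01] q [ 0.58  0.54 -0.47  2.16  0.48  0.53  0.52] F [ 1.6  0.7 -6.6] w 0.0353 ff 73.02314034434971 t 19.85
[ 0.23113569 -0.33324206  0.28687676]
contact_force: [1.8, 1.3, -5.8]
now [ 0.4435 -0.1179 -0.0008] yaw 34.56 shift [-1.  -0.6  2.2] rot [ 5.000e-04  1.100e-03 -7.931e-01] q [ 0.55  0.54 -0.43  2.16  0.44  0.52  0.39] F [ 1.8  1.3 -5.8] w 0.0355 ff 73.05440400277575 t 20.05
[ 0.18577849 -0.2782141   0.29307796]
```

```bash
cat > t.py <<'E'
from h import *
s=get_state();A=np.array(s['ee_rot']);print('yaw',round(float(np.arctan2(A[1,1],A[0,1])),4),'tz',round(s['torque'][2],4),'F',np.round(s['contact_force'],1),'w',round(s['width'],4),'q7',round(s['joint_positions'][6],2),s['clock'])
E
python3 -m pendant '[[0,0,0.5,0,0,0.06],[0,0,0,0,0,0.06]]' >/dev/null; python3 t.py
python3 -m pendant '[[0,0,0,0,0,0.05],[0,0,0,0,0,0.05]]' >/dev/null; python3 t.py
python3 -m pendant '[[0,0,0,0,0,0.05],[0,0,0,0,0,0.05]]' >/dev/null; python3 t.py
python3 -m pendant '[[0,0,0,0,0,0.05]]' >/dev/null; python3 t.py
python3 -m pendant '[[0,0,0,0,0,0.05]]' >/dev/null; python3 t.py
```

```text
yaw 0.484 tz 0.1949 F [-0.7  0.9  0.3] w 0.0356 q7 0.3 20.25
yaw 0.3845 tz 0.2671 F [-0.9  1.   0.4] w 0.0359 q7 0.22 20.45
yaw 0.2844 tz 0.2652 F [-1.3  1.8  0.9] w 0.0358 q7 0.14 20.65
yaw 0.2343 tz 0.2955 F [-1.3  1.   0.4] w 0.0357 q7 0.1 20.75
yaw 0.1843 tz 0.2304 F [-1.  -0.1  0.6] w 0.0358 q7 0.06 20.85
```

```bash
R='python3 t.py'
python3 -m pendant '[[0,0,0,0,0,0.04]]' >/dev/null; $R
python3 -m pendant '[[0,0,0,0,0,0.04]]' >/dev/null; $R
python3 -m pendant '[[0,0,0,0,0,0.04]]' >/dev/null; $R
python3 -m pendant '[[0,0,0,0,0,0.04]]' >/dev/null; $R
python3 -m pendant '[[0,0,0,0,0,0.04]]' >/dev/null; $R
```

```text
yaw 0.1447 tz 0.2207 F [-0.4  0.9  0.7] w 0.0354 q7 0.03 20.95
yaw 0.1048 tz 0.2321 F [-1.   0.6 -0.8] w 0.0353 q7 0.0 21.05
yaw 0.0648 tz 0.2856 F [-0.7  0.7  0.4] w 0.0358 q7 -0.03 21.15
yaw 0.0249 tz 0.2851 F [-0.9  0.8  1.1] w 0.0357 q7 -0.06 21.25
yaw -0.0152 tz 0.2563 F [-0.7  0.7  1.7] w 0.0355 q7 -0.09 21.35
```

```bash
R='python3 t.py'
python3 -m pendant '[[0,0,0,0,0,0.04]]' >/dev/null; $R
python3 -m pendant '[[0,0,0,0,0,0.04]]' >/dev/null; $R
python3 -m pendant '[[0,0,0,0,0,0.04]]' >/dev/null; $R
python3 -m pendant '[[0,0,0,0,0,0.04]]' >/dev/null; $R
python3 -c "
from h import *
s=grab('scene')
P=world(s,np.argwhere(np.ones((400,640)))[:,::-1]).reshape(400,640,3)
print([(round(r['p'],2),np.round(r['location'],4)) for r in models.mark_of('strip_center',s)])
c=s['color'].astype(int); M=(c[...,0]>140)&(c[...,2]<c[...,0]-20)&(abs(P[...,2]-.019)<.004)&(P[...,1]<.02)&(P[...,1]>-.06)&(abs(P[...,0]-.565)<.05)
Q=P[M];print(M.sum(),np.percentile(Q[:,0],[2,50,98]),np.percentile(Q[:,1],[2,98]))
"
```

```text
yaw -0.0553 tz 0.2917 F [-0.6  0.   0.4] w 0.0358 q7 -0.12 21.45
yaw -0.0952 tz 0.245 F [-0.7  1.   0.5] w 0.0357 q7 -0.15 21.55
yaw -0.1352 tz 0.2703 F [-2.1  0.6  1.3] w 0.0359 q7 -0.18 21.65
yaw -0.1752 tz 0.3078 F [-0.4  0.   0.5] w 0.0357 q7 -0.21 21.75
[(0.78, array([0.3094, 0.2649, 0.0122])), (0.61, array([ 0.565 , -0.0697,  0.0107]))]
309 [0.54020398 0.56223679 0.58521243] [-0.05624788  0.01320944]
```

```bash
R='python3 t.py'
for i in 1; do python3 -m pendant '[[0,0,0,0,0,0.04]]' >/dev/null; $R; done
python3 -m pendant '[[0,0,0,0,0,0.04]]' >/dev/null; $R
python3 -m pendant '[[0,0,0,0,0,0.04]]' >/dev/null; $R
python3 -m pendant '[[0,0,0,0,0,0.04]]' >/dev/null; $R
python3 -m pendant '[[0,0,0,0,0,0.04]]' >/dev/null; $R
```

```text
yaw -0.2146 tz 0.2611 F [-1.5  0.3  1.9] w 0.0357 q7 -0.24 21.95
yaw -0.2554 tz 0.2468 F [-3.1  0.4  2.2] w 0.0359 q7 -0.27 22.05
yaw -0.2954 tz 0.252 F [-2.3  1.   1.3] w 0.0355 q7 -0.3 22.15
yaw -0.3353 tz 0.291 F [-2.5 -0.2  2.2] w 0.0358 q7 -0.33 22.25
yaw -0.3753 tz 0.2703 F [-2.1  1.7  1.4] w 0.0356 q7 -0.36 22.35
```

```bash
R='python3 t.py'
python3 -m pendant '[[0,0,0,0,0,0.04]]' >/dev/null; $R
python3 -m pendant '[[0,0,0,0,0,0.04]]' >/dev/null; $R
python3 -m pendant '[[0,0,0,0,0,0.04]]' >/dev/null; $R
python3 -m pendant '[[0,0,0,0,0,0.04]]' >/dev/null; $R
python3 -m pendant '[[0,0,0,0,0,0.04]]' >/dev/null; $R
python3 -m pendant '[[0,0,0,0,0,0.04]]' >/dev/null; $R
```

```text
yaw -0.4153 tz 0.2858 F [-1.8 -0.1  2.8] w 0.0356 q7 -0.39 22.45
yaw -0.4553 tz 0.2442 F [-2.2 -0.   2.8] w 0.0356 q7 -0.42 22.55
yaw -0.4953 tz 0.2745 F [-1.6  1.1  2.2] w 0.0358 q7 -0.46 22.65
yaw -0.5352 tz 0.2299 F [-2.4  0.4  2. ] w 0.0356 q7 -0.49 22.75
yaw -0.5751 tz 0.2412 F [-1.5  0.5  2.4] w 0.0358 q7 -0.52 22.85
yaw -0.6151 tz 0.2212 F [-2.6  0.4  3.3] w 0.0356 q7 -0.55 22.95
```

Run:
```python
from h import *
s=grab('scene','now'); 
for n in ('scene0','place','now'):
    g=cv2.imread(f'pics/{n}.png',0)[182:204,326:350]
    print(n); print('\n'.join(' '.join('%3d'%v for v in r) for r in g))
P=world(s,[[u,v] for v in range(176,200,2) for u in (330,334,338,342)]);print(P.round(3).reshape(-1,12))
```

```text
scene0
 72  67  68  65  64  62  66  70  65  71  68  68  67  65  66  65  66  68  77  92  92  79  64  58
 69  68  66  68  64  64  64  68  67  69  70  68  66  65  68  67  68  76  88  94  82  66  56  62
 69  73  66  69  77  73  70  71  69  68  66  67  67  68  66  69  74  89  92  82  61  57  57  59
 70  73  73  75  73  71  70  69  65  67  66  64  64  64  67  68  81  96  87  70  61  51  53  58
 80  78  76  75  72  71  70  69  68  66  67  69  70  65  70  69  83  96  87  58  55  53  56  56
 79  79  77  71  73  69  70  67  68  69  64  71  67  67  70  75  87  93  75  50  56  62  60  59
 80  75  71  72  68  69  68  67  66  61  67  68  70  65  63  72  88  88  67  55  55  55  52  57
 74  70  65  67  66  64  66  62  66  67  66  67  69  68  68  72  83  88  71  58  54  57  57  53
 70  69  66  66  67  66  66  68  67  66  64  66  65  65  68  72  79  94  78  60  55  56  54  58
 67  69  69  67  64  68  69  64  70  72  67  67  70  79  89  86  77  88  88  63  53  54  62  58
 68  68  65  68  64  66  65  65  66  68  67  67  98 144 166 141  74  84  89  75  56  58  50  60
 67  66  66  66  63  66  67  70  65  
[... 5619 characters left out ...]
0.11   0.019  0.561 -0.12   0.018  0.55  -0.124  0.021  0.544
  -0.134  0.02 ]
 [ 0.559 -0.105  0.018  0.549 -0.11   0.022  0.543 -0.119  0.021  0.54
  -0.13   0.018]
 [ 0.55  -0.097  0.02   0.546 -0.107  0.018  0.54  -0.117  0.017  0.477
  -0.077  0.069]
 [ 0.545 -0.093  0.019  0.545 -0.107  0.012  0.532 -0.11   0.017  0.472
  -0.073  0.067]
 [ 0.543 -0.092  0.014  0.542 -0.104  0.008  0.528 -0.107  0.015  0.47
  -0.071  0.063]
 [ 0.545 -0.093  0.006  0.539 -0.102  0.004  0.531 -0.109  0.006  0.468
  -0.07   0.058]
 [ 0.544 -0.092 -0.001  0.536 -0.099  0.001  0.528 -0.107  0.002  0.468
  -0.07   0.052]
 [ 0.539 -0.088 -0.002  0.528 -0.093  0.002  0.523 -0.102  0.     0.464
  -0.067  0.05 ]]
```

The range image shows that the pad has moved up and now touches the strip (near face at x≈0.544). Full contact with the block should come soon.

```bash
R='python3 t.py'
python3 -m pendant '[[0,0,0,0,0,0.04]]' >/dev/null; $R
python3 -m pendant '[[0,0,0,0,0,0.04]]' >/dev/null; $R
python3 -m pendant '[[0,0,0,0,0,0.04]]' >/dev/null; $R
python3 -m pendant '[[0,0,0,0,0,0.04]]' >/dev/null; $R
python3 -m pendant '[[0,0,0,0,0,0.04]]' >/dev/null; $R
```

```text
yaw -0.6544 tz 0.2952 F [-2.8  0.6  2.4] w 0.0356 q7 -0.58 23.1
yaw -0.695 tz 0.3285 F [-3.   0.9  4.4] w 0.0356 q7 -0.61 23.2
yaw -0.735 tz 0.2894 F [-2.9  1.1  3.5] w 0.0358 q7 -0.64 23.3
yaw -0.7749 tz 0.3873 F [-1.7  0.5  3.3] w 0.0354 q7 -0.67 23.4
yaw -0.8148 tz 0.3842 F [-2.4 -0.2  2.5] w 0.0359 q7 -0.7 23.5
```

```bash
R='python3 t.py'
python3 -m pendant '[[0,0,0,0,0,0.03]]' >/dev/null; $R
python3 -m pendant '[[0,0,0,0,0,0.03]]' >/dev/null; $R
for i in 1 2 3; do python3 - <<'E'
from h import *
grab('scene');s=get_state();print('hold',np.round(s['torque'],4)[2])
E
done
```

```text
yaw -0.8455 tz 0.3465 F [-3.5  0.8  4.1] w 0.0362 q7 -0.72 23.6
yaw -0.8768 tz 0.3671 F [-4.8  1.   5.8] w 0.0353 q7 -0.74 23.7
hold 0.2956
hold 0.0901
hold 0.1182
```

Run:
```python
import numpy as np
from scipy.optimize import curve_fit
d=np.array([(.3845,.2671),(.2844,.2652),(.2343,.2955),(.1843,.2304),(.1447,.2207),(.1048,.2321),(.0648,.2856),(.0249,.2851),(-.0152,.2563),(-.0553,.2917),(-.0952,.245),(-.1352,.2703),(-.1752,.3078),(-.2146,.2611),(-.2554,.2468),(-.2954,.252),(-.3353,.291),(-.3753,.2703),(-.4153,.2858),(-.4553,.2442),(-.4953,.2745),(-.5352,.2299),(-.5751,.2412),(-.6151,.2212),(-.6544,.2952),(-.695,.3285),(-.735,.2894),(-.7749,.3873),(-.8148,.3842),(-.8455,.3465),(-.8768,.3671)])
x,t=-d[:,0],d[:,1]
f=lambda x,b,c:b+.3*np.clip(x-c,0,None)
p,C=curve_fit(f,x,t,p0=[.26,.6]);print(p,np.sqrt(np.diag(C)),'F now',30*(.8768-p[1]),'resid',np.std(t-f(x,*p)))
print('fixed b=.25',curve_fit(lambda x,c:f(x,.25,c),x,t,p0=[.6]))
```

```text
[0.26401818 0.55242357] [0.00605988 0.03748888] F now 9.731292931538494 resid 0.02749119789699359
fixed b=.25 (array([0.51534667]), array([[0.00104083]]))
```

```bash
R='python3 t.py'
python3 -m pendant '[[0,0,0,0,0,0.03]]' >/dev/null; $R
python3 -m pendant '[[0,0,0,0,0,0.03]]' >/dev/null; $R
python3 -m pendant '[[0,0,0,0,0,0.03]]' >/dev/null; $R
python3 -m pendant '[[0,0,0,0,0,0.03]]' >/dev/null; $R
```

```text
yaw -0.9068 tz 0.3503 F [-5.1  1.   5.4] w 0.0352 q7 -0.77 23.95
yaw -0.9372 tz 0.3743 F [-4.8  1.1  5.3] w 0.0355 q7 -0.79 24.05
yaw -0.9671 tz 0.3741 F [-5.5  1.1  5.8] w 0.0357 q7 -0.81 24.15
yaw -0.9971 tz 0.3854 F [-4.   0.7  6.1] w 0.036 q7 -0.83 24.25
```

```bash
python3 -m pendant '[[0,0,0,0,0,0.035],[0,0,0,0,0,0]]' >/dev/null; python3 t.py
python3 -m pendant '[[0,0,0,0,0,0],[0,0,0,0,0,0],[0,0,0,0,0,0],[0,0,0,0,0,0]]' 0.15; python3 -m pendant '[[0,0,-5,0,0,0],[0,0,-15,0,0,0],[0,0,-30,0,0,0],[0,0,-40,0,0,0],[0,0,-40,0,0,0],[0,0,-40,0,0,0],[0,0,0,0,0,0]]'
```

```text
yaw -1.0322 tz 0.1479 F [-3.7  1.5  7. ] w 0.0358 q7 -0.86 24.45
clock: 24.85
position: [0.4441, -0.1181, -0.0008]
ee_rot: [[0.858, 0.513, 0.002], [0.513, -0.858, -0.001], [0.002, 0.002, -1.0]]
contact_force: [-0.5, -0.5, 0.2]
width: 0.0489
finger_force: 0.0
clock: 25.55
position: [0.4472, -0.1186, 0.1746]
ee_rot: [[0.858, 0.513, 0.012], [0.513, -0.858, -0.003], [0.009, 0.009, -1.0]]
contact_force: [0.8, 0.5, -0.4]
width: 0.0492
finger_force: 0.0
```

```bash
python3 -m pendant '[[10,-17,0,0,0,0],[23,-39,0,0,0,0],[23,-39,0,0,0,0],[23,-39,0,0,0,0],[23,-39,0,0,0,0],[23,-39,0,0,0,0],[23,-39,0,0,0,0],[0,0,0,0,0,0],[0,0,0,0,0,0]]' | egrep 'pos|clock'
python3 - <<'E'
from h import *
np.set_printoptions(precision=4,suppress=True)
f=grab('top','end');s=grab('scene','end_s')
for n,g in (('top',f),('scene',s)):
  for q in ('strip_center','glue_bottle','guard'): print(n,q,[(round(r['p'],2),np.round(r['location'],4)) for r in models.mark_of(q,g)])
P=world(f,np.argwhere(np.ones((400,640)))[:,::-1]).reshape(400,640,3)
for u in (345,348,352): print(u,[int(v) for v in f['color'][155:200,u].mean(1)])
for v in range(155,198,2): print(v,P[v,348].round(3),f['color'][v,348])
for m in models.cut_out('strip',f):
    W=world(f,np.argwhere(m['mask'])[:,::-1],.019);print(round(m['p'],2),cv2.minAreaRect((W[:,:2]*1000).astype(np.float32)))
E
```

```text
clock: 26.45
position: [0.441, 0.1741, 0.1683]
top strip_center [(0.56, array([ 0.5698, -0.0643,  0.0085]))]
top glue_bottle [(0.78, array([ 0.5473, -0.3066, -0.0013]))]
top guard [(0.82, array([ 0.4399, -0.1209,  0.0038]))]
scene strip_center [(0.65, array([0.3138, 0.2662, 0.0111])), (0.57, array([ 0.5652, -0.0697,  0.0112]))]
scene glue_bottle [(0.84, array([ 0.5471, -0.3108,  0.0001]))]
scene guard [(0.55, array([ 0.4406, -0.1219,  0.0036]))]
345 [153, 151, 154, 159, 118, 41, 193, 219, 211, 211, 220, 228, 231, 234, 239, 237, 239, 239, 238, 227, 220, 223, 238, 207, 105, 242, 255, 242, 171, 131, 133, 120, 249, 255, 255, 201, 22, 27, 29, 28, 40, 121, 157, 92, 57]
348 [153, 152, 155, 159, 121, 57, 210, 225, 208, 208, 215, 222, 229, 232, 233, 231, 236, 239, 235, 232, 225, 217, 223, 209, 97, 245, 255, 255, 232, 100, 58, 25, 144, 250, 255, 228, 150, 158, 140, 130, 128, 136, 140, 86, 54]
352 [146, 146, 144, 150, 134, 76, 168, 221, 212, 209, 221, 231, 231, 231, 228, 229, 239, 237, 232, 230, 223, 213, 213, 236, 137, 233, 254, 255, 255, 165, 91, 102, 67, 243, 255, 236, 104, 29, 37, 39, 42, 1
[... 319 characters left out ...]
121  0.012] [251 240 209]
171 [ 0.562 -0.12   0.019] [252 243 214]
173 [ 0.557 -0.12   0.018] [252 242 213]
175 [ 0.552 -0.12   0.016] [250 234 191]
177 [ 0.547 -0.12   0.02 ] [251 231 189]
179 [ 0.542 -0.121  0.016] [116  98  78]
181 [ 0.537 -0.12   0.018] [255 255 255]
183 [ 0.532 -0.12   0.017] [233 232 231]
185 [ 0.529 -0.122 -0.003] [71 57 46]
187 [ 0.522 -0.12   0.018] [146 143 143]
189 [ 0.517 -0.12   0.018] [255 255 255]
191 [ 0.512 -0.121  0.014] [153 150 149]
193 [ 0.507 -0.121  0.013] [143 140 137]
195 [ 0.496 -0.116  0.072] [113 125 146]
197 [ 0.492 -0.117  0.066] [ 70 130 220]
0.95 ((568.075439453125, -67.18993377685547), (156.9698944091797, 48.7795524597168), 89.04582214355469)
```

```bash
python3 -c "
from h import *
print(robot.close_job())"
```

```text
the job is handed in; nothing more can be done
None
```

The strip is clamped flat against the stop block at about 14 N, estimated from knob torque and turn angle because the force was not measured directly; the knob is released, the bottle still stands, and the job was handed in at about 26.5 s.

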